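Turn the milk pan's handle in

ROBOT

A 6-joint arm with a two-finger parallel gripper is mounted at the origin on the work surface. World frame = base frame: x ahead of the robot, y to its left, z up, the work surface at z = 0. Lengths are in m, angles in rad, forces in N, time in s.
With the tool pointing down it reaches from about 0.35 to 0.775 m from the base axis. Payload 5.5 kg.
Tool frame: the origin (TCP) lies between the finger pads; the fingertips stand 11 mm ahead of it and the grasp point (between the pads) lies 8 mm behind it (tips_ahead is the distance from the TCP to the fingertips, in m); z points along the fingers, y is the line along which they close (so a half turn about z gives the same grasp; the last joint's range is limited). The gripper opens to 85 mm and grips with 20 to 120 N. Pads are 22 mm wide; open, the fingers measure 114 mm over their backs; the gripper's body (76 mm by 85 mm) begins 54 mm behind the grasp point. The pads swing forward as they close: fully open they stand 13 mm farther back than shut.
Start: joints at [0.967, 0.313, 0.046, 1.304, 0, 1.431], TCP at [0.257, 0.514, 0.242] pointing down, gripper open.
Joint ranges: [-2.76, 2.76], [-0.86, 1.69], [-1.03, 1.26], [-2.2, 2.34], [-1.47, 1.5], [-3.14, 3.14]. Speed limits (rad/s): [2.57, 2.57, 3.14, 3.14, 3.14, 3.14].

INTERFACE

Orientations are given as a unit quaternion [w, x, y, z].
In Python, from workcell import * gives the robot as it stands. The module is installed in compiled form; this text tells all that it offers.
- The arm moves only by the tool jog_arm, never from a script. Its argument "moves" is a list of rows, each an object with "fingers": the closure, from 0 (fully open) to 1 (shut); "slide": the shift along the tool's x, y, z in mm, a list of three; "angular": the turn, a rotation vector about the tool's x, y, z in degrees, a list of three. A call has 1 to 10 rows; each row is the pose to reach, as a shift and turn from the pose commanded when the call began, along the tool's axes at that moment; what a row does not reach only later rows make up. A row lasts 1/12 s, in which the tool goes at most 41.7 mm and 7.16 degrees, less where a joint would pass 70% of its speed; a pose out of reach is approached as far as the arm can. A call with a gripper value outside its range is refused whole. The fingers move at their own pace and stop on an object; "squeeze" is the grip in N (left out, the last holds). Time passes only in rows, so rows that repeat a pose let the fingers close. It gives the time, the measured TCP pose, the force, the opening and the grip force at its end, in the units of the state.
- get_state(): the state, without advancing time (a new reading comes with each control period).
- read_camera(name): name is "side" or "top"; returns a dict with "color" (400x640x3 uint8, red, green, blue), "fovy" (degrees; the focal length in pixels is half the picture's height over the tangent of half this angle, whatever the lens; pixels are square), "cx", "cy" (the principal point, pixels), "D" ([k1, k2, p1, p2, k3] as OpenCV has them; the pictures are not rectified), "world_from_camera" (4x4, takes a point from camera to world coordinates). Camera axes: x right, y down, z forward; pixel columns grow to the right and rows downward; lengths in m; the calibration is good to about 2 mm. A picture is of the moment at which its call begins. There is no depth.
- hand_in(): hands the job in; it is judged then, once.
Trained networks look in a picture, given as the dict that the camera call returned (one of the last four; its "shot" number tells which), for a name from the list of things; names that differ only in an ending like _2 or _b are one class to them, and where a whole thing is asked for, a point or a joint stands for the part that bears it (a point fixed in the world has none). Each returns a list of dicts, best first, with "p" (0 to 1); they miss things now and then, are a little off and sometimes report something else, mostly with a low value. They report only what shows in the picture. A call takes as long as a camera call.
- look_for(target, picture): "point" ([column, row] in pixels, amid what is visible of it).
- tip_of(target, picture): "point" ([column, row] in pixels: a listed point, or the origin of a listed thing).
The state is a dict: "clock": time; "joint_pos": joint angles; "qvel": joint speeds; "tau": joint torques, N m; "tcp_pos": TCP position; "orientation": TCP orientation; "wrist_force": force on the tool from outside, world axes, zero at the start; "ft_torque": the same for the moment, N m; "finger_gap": finger opening in m; "grip_force": force on a finger pad.
Only numpy, scipy, OpenCV 4.12 (cv2) and the standard library are available. Lean on these libraries where they do the work, as an engineer would, in place of code of your own. Each camera call takes 0.05 s, during which the arm holds its last target. There are 200 camera calls.

TASK

The lilac milk pan's wooden handle sticks out over the front of the hob where a sleeve could catch it. Swing it inward, sideways across the hob, until it runs parallel to the hob's front edge and points into the gap between the saucepan and the skillet. Keep the milk pan standing centred on its own ringed plate all the while (turn it, do not lift it off), leave the saucepan and the skillet where they are, and let go.

Things in the scene. Friction and masses are not known exactly. Their poses are not given: they have to be found in the camera images.
- milkpan_grip (a point): Point on the handle's centre line of the lilac open milk pan (140 across, 75 tall, loose, 0.4-0.75 kg, slides on the glass), the only pan with a pale wooden handle; 145 from the pan's vertical axis, 58 above its underside. x runs along the level, straight handle, outward to the tip; z up. Handle 18 wide, 16 thick, wood from 98 to 235 mm from the pan's axis. All in mm.
- plate (a point): Centre of the milk pan's plate, a white ring 164 mm across on the left of the fixed hob's black glass, 45 mm above the slab. x: from hob front to back, y: to its left end, z up. Front edge 180 mm off in -x. The pan starts within 5 mm of this centre, its handle out over the front edge, 50 to 83 degrees clockwise (seen from above) of this -y; swung home it points along -y.
- saucepan: Steel saucepan, 140 mm across, 90 mm tall, loose; black handle along its x, towards the hob's right end, tip 215 mm from the pan's axis. Origin: centre of its underside. It stands on one of the two right-hand plates, whose centres lie 310 mm from the milk pan's plate in its -y and 105 mm to the front or back.
- skillet: Dark steel skillet, 156 mm across, 40 mm tall, loose; black handle along its x, towards the hob's right end, tip 225 mm from the pan's axis. Origin: centre of its underside. It stands on the other right-hand plate.

How it is judged:
By the outcome, as a careful person would: the job done as asked, in the order asked, and still so for the second after the job is handed in, with the robot touching nothing.
It also fails if it takes over 38 s, if anything falls off the work surface, if the arm or the gripper's body presses on something with over 40 N, if the wrist force passes 120 N, or if a joint passes its speed limit or range.

## Working session

There is one attempt and no reset: what is moved stays moved. The work goes in short steps, Python scripts to look and compute and a tool call to move; the robot and the scene stay as the last step left them, time stands still between calls to the robot, and variables do not carry over. Pictures are saved under pics/ and viewed, at most 10 in all, crops included, and the job is handed in when it is done.

Besides the shell and the picture viewer there is one more tool, called after "Emit:" as name(argument=value, ...), one argument or row to a line, values as JSON. jog_arm: Moves the arm, as the interface text tells. Its arguments: {"type":"object","properties":{"moves":{"type":"array","items":{"type":"object","properties":{"fingers":{"type":"number"},"slide":{"type":"array","items":{"type":"number"}},"angular":{"type":"array","items":{"type":"number"}}}}},"squeeze":{"type":"number"}},"required":["moves"]}

```bash
mkdir -p pics; cat > h.py <<'E'
from workcell import *
import numpy as np, cv2
from scipy.spatial.transform import Rotation as R
def ray(p,pt):
    f=p["color"].shape[0]/2/np.tan(np.radians(p["fovy"])/2)
    K=np.array([[f,0,p["cx"]],[0,f,p["cy"]],[0,0,1]])
    u=cv2.undistortPoints(np.array([[pt]],float),K,np.array(p["D"],float))[0,0]
    T=np.array(p["world_from_camera"]); d=T[:3,:3]@[u[0],u[1],1]; return T[:3,3],d/np.linalg.norm(d)
def onz(p,pt,z):
    o,d=ray(p,pt); return o+d*(z-o[2])/d[2]
def proj(p,X):
    f=p["color"].shape[0]/2/np.tan(np.radians(p["fovy"])/2)
    K=np.array([[f,0,p["cx"]],[0,f,p["cy"]],[0,0,1]])
    T=np.linalg.inv(np.array(p["world_from_camera"]))
    return cv2.projectPoints(np.atleast_2d(X).astype(float),cv2.Rodrigues(T[:3,:3])[0],T[:3,3],K,np.array(p["D"],float))[0][:,0]
Z={"milkpan_grip":.103,"plate":.045,"saucepan":.045,"skillet":.045}
def look(name,names=Z):
    p=read_camera(name)
    for n in names:
        for k in tip_of(n,p)[:2]:
            print(name,n,round(k["p"],2),np.round(k["point"],1),np.round(onz(p,k["point"],Z[n]),4))
    return p
E
python3 - <<'E'
from h import *
for c in("top","side"):
    p=look(c); cv2.imwrite(f"pics/{c}0.png",p["color"][:,:,::-1])
    print(np.round(p["world_from_camera"],3).tolist())
s=get_state();print(s["clock"],s["tcp_pos"],s["orientation"],s["finger_gap"])
print(R.from_quat(np.roll(s["orientation"],-1)).as_matrix().round(3))
E
```

```text
top milkpan_grip 0.78 [279.1 266.7] [0.5319 0.1104 0.103 ]
top plate 0.47 [443.  145.8] [ 0.7426 -0.1822  0.045 ]
top saucepan 0.83 [440.6 144.4] [ 0.7453 -0.178   0.045 ]
top skillet 0.68 [437.1 255.8] [ 0.5448 -0.1613  0.045 ]
[[-0.016, -0.992, 0.129, 0.554], [-1.0, 0.017, 0.013, 0.034], [-0.015, -0.128, -0.992, 0.79], [0.0, 0.0, 0.0, 1.0]]
side milkpan_grip 0.62 [254.4 202.3] [0.5258 0.1102 0.103 ]
side plate 0.49 [255.8 203.5] [0.5475 0.1517 0.045 ]
side saucepan 0.88 [470.1 272.3] [ 0.7465 -0.1753  0.045 ]
side skillet 0.86 [365.7 336.1] [ 0.5419 -0.1589  0.045 ]
side skillet 0.47 [471.1 271.2] [ 0.7494 -0.1748  0.045 ]
[[0.8, -0.455, 0.39, 0.294], [-0.6, -0.615, 0.512, -0.387], [0.007, -0.644, -0.765, 0.739], [0.0, 0.0, 0.0, 1.0]]
0.5 [0.25723435 0.514292   0.24230131] [-2.87956092e-06  2.29816310e-01  9.73234022e-01  4.44206209e-05] 0.08562423718175897
[[-0.894  0.447  0.   ]
 [ 0.447  0.894  0.   ]
 [ 0.     0.    -1.   ]]
```

View pics/top0.png

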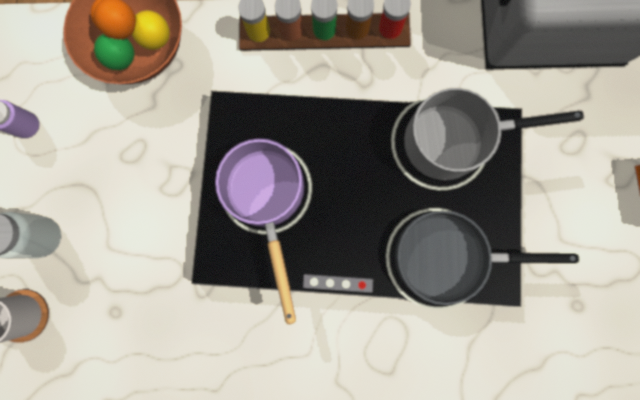

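View pics/side0.png

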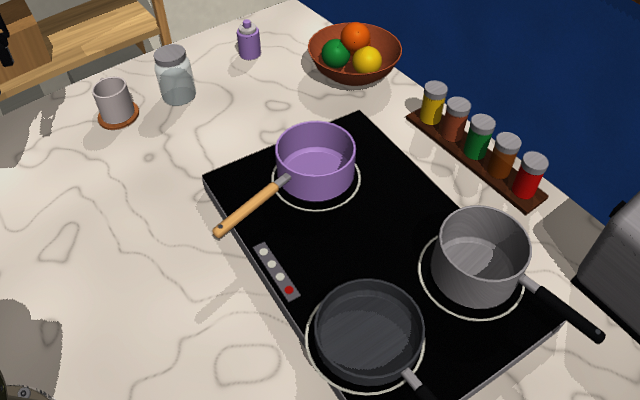

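The top view shows the milk pan at (260,183) with its handle tip at (291,320). The hob's front edge runs from (194,283) to (520,305). The saucepan is at the back right and the skillet at the front right, which agrees with the side view. The "plate" reports land on other things, so I'll fit the ring, the hob outline and the pan by geometry.

```bash
cat > fit.py <<'E'
from h import *
from scipy.optimize import minimize
t=np.linspace(0,2*np.pi,90,endpoint=False)
def circ(x,y,r,z): return np.c_[x+r*np.cos(t),y+r*np.sin(t),0*t+z]
def hull_mask(p,x,y):
    m=np.zeros((400,640),np.uint8); q=proj(p,np.r_[circ(x,y,.07,.12),circ(x,y,.068,.047)])
    cv2.fillConvexPoly(m,cv2.convexHull((q*16).astype(np.int32)),1,shift=4); return m
def lil(p):
    h=cv2.cvtColor(p["color"],cv2.COLOR_RGB2HSV); return ((h[...,0]>125)&(h[...,0]<150)&(h[...,1]>50)&(h[...,2]>60)).astype(np.uint8)
def big(m):
    n,l,s,_=cv2.connectedComponentsWithStats(m); return (l==1+np.argmax(s[1:,4])).astype(np.uint8)
def fit_pan(P,x0=(.655,.143)):
    M=[big(cv2.morphologyEx(lil(p),cv2.MORPH_CLOSE,np.ones((5,5)))) for p in P]
    def c(v): return sum((cv2.GaussianBlur((hull_mask(p,*v)!=m).astype(np.float32),(1,1),0)).sum()/m.sum() for p,m in zip(P,M))
    r=minimize(c,x0,method="Nelder-Mead",options=dict(initial_simplex=np.array(x0)+[[0,0],[.02,0],[0,.02]]))
    return r.x,r.fun
def handle(p,pan):
    h=cv2.cvtColor(p["color"],cv2.COLOR_RGB2HSV); m=((h[...,0]>8)&(h[...,0]<25)&(h[...,1]>95)&(h[...,2]>110)).astype(np.uint8)
    ys,xs=np.nonzero(m); W=np.array([onz(p,(a,b),.107)[:2] for a,b in zip(xs,ys)])
    d=np.hypot(*(W-pan).T); k=(d>.10)&(d<.235); W=W[k]
    c=W.mean(0); v=np.linalg.svd(W-c)[2][0] if len(W)<4000 else None
    v=v*np.sign(v@(c-pan)); return c,np.degrees(np.arctan2(v[1],v[0])),np.degrees(np.arctan2(*(c-pan)[::-1])),len(W),np.cross(v,pan-c)
def ring(P,x0):
    G=[cv2.GaussianBlur(cv2.cvtColor(p["color"],cv2.COLOR_RGB2GRAY).astype(np.float32),(0,0),1.2)*(1-cv2.dilate(lil(p),np.ones((7,7)))) for p in P]
    def c(v): 
        s=0
        for p,g in zip(P,G):
            q=proj(p,circ(*v,.080,.045)).astype(np.float32); s-=np.minimum(cv2.remap(g,q[None],None,cv2.INTER_LINEAR),200).mean()
        return s
    from scipy.optimize import brute
    b=brute(c,[slice(x0[0]-.03,x0[0]+.03,.003),slice(x0[1]-.03,x0[1]+.03,.003)],finish=None)
    r=minimize(c,b,method="Nelder-Mead",options=dict(initial_simplex=b+np.array([[0,0],[.003,0],[0,.003]]))); return r.x,r.fun
E
cat > m.py <<'E'
from fit import *
P=[read_camera("top"),read_camera("side")]
for Q in(P,P[:1],P[1:]): 
    x,f=fit_pan(Q); print("pan",x.round(4),round(f,3)); x2,f=ring(Q,x); print("ring",x2.round(4),round(f,1))
pan,_=fit_pan(P)
for p in P: print("handle",[np.round(a,4) for a in handle(p,pan)])
# hob front edge from top picture: black->white transition per column
g=cv2.GaussianBlur(cv2.cvtColor(P[0]["color"],cv2.COLOR_RGB2GRAY).astype(np.float32),(0,0),1)
E=[]
for c in list(range(205,265))+list(range(310,380))+list(range(470,515)):
    r=270+np.argmax(np.diff(g[270:320,c])); E.append(onz(P[0],(c,r+.5),.045)[:2])
E=np.array(E); k=np.ones(len(E),bool)
for _ in range(5):
    a=np.polyfit(E[k,1],E[k,0],1); k=abs(np.polyval(a,E[:,1])-E[:,0])<.004
print("front edge x=a*y+b",a,k.sum(), "angle of -y hob", np.degrees(np.arctan2(-1,-a[0])), "dist plate",)
for n in("saucepan","skillet"):
    for p in P: print(n,[onz(p,d["point"],.045)[:2].round(4) for d in tip_of(n,p)[:1]])
E
python3 m.py
```

```text
pan [0.6718 0.1431] 0.114
ring [0.6706 0.1413] -122.5
pan [0.6723 0.1428] 0.032
ring [0.6716 0.1404] -59.5
pan [0.6749 0.1477] 0.076
ring [0.6703 0.1416] -64.0
handle [array([0.5134, 0.1064]), np.float64(-167.4196), np.float64(-166.9714), np.int64(897), np.float64(-0.0013)]
handle [array([0.5373, 0.1025]), np.float64(179.1981), np.float64(-163.1986), np.int64(902), np.float64(-0.0425)]
front edge x=a*y+b [0.08227053 0.48110942] 173 angle of -y hob -94.70316194876048 dist plate
saucepan [array([ 0.7421, -0.1791])]
saucepan [array([ 0.7422, -0.1717])]
skillet [array([ 0.5498, -0.1644])]
skillet [array([ 0.5421, -0.1633])]
```

Emit:
jog_arm(
  moves=[
    {"fingers": 0, "slide": [-425, -239, 30], "angular": [0, 0, -39.4]},
    {"fingers": 0, "slide": [-425, -239, 30], "angular": [0, 0, -39.4]},
    {"fingers": 0, "slide": [-425, -239, 30], "angular": [0, 0, -39.4]},
    {"fingers": 0, "slide": [-425, -239, 30], "angular": [0, 0, -39.4]},
    {"fingers": 0, "slide": [-425, -239, 30], "angular": [0, 0, -39.4]},
    {"fingers": 0, "slide": [-425, -239, 30], "angular": [0, 0, -39.4]},
    {"fingers": 0, "slide": [-425, -239, 30], "angular": [0, 0, -39.4]},
    {"fingers": 0, "slide": [-425, -239, 30], "angular": [0, 0, -39.4]},
    {"fingers": 0, "slide": [-425, -239, 30], "angular": [0, 0, -39.4]},
    {"fingers": 0, "slide": [-425, -239, 30], "angular": [0, 0, -39.4]},
  ],
)

```text
clock: 1.63
tcp_pos: [0.4787, 0.1868, 0.2183]
orientation: [0.0, -0.112, 0.994, 0.0]
wrist_force: [0.4, 0.5, -0.4]
finger_gap: 0.0853
grip_force: 0.0
```

Emit:
jog_arm(
  moves=[
    {"fingers": 0, "slide": [-26, -66, 10], "angular": [0, 0, 0]},
    {"fingers": 0, "slide": [-26, -66, 10], "angular": [0, 0, 0]},
    {"fingers": 0, "slide": [-26, -66, 10], "angular": [0, 0, 0]},
    {"fingers": 0, "slide": [-26, -66, 10], "angular": [0, 0, 0]},
    {"fingers": 0, "slide": [-26, -66, 10], "angular": [0, 0, 0]},
  ],
)

```text
clock: 2.05
tcp_pos: [0.5175, 0.1301, 0.208]
orientation: [-0.0, -0.111, 0.994, 0.0]
wrist_force: [0.3, 0.3, -0.5]
finger_gap: 0.0851
grip_force: 0.0
```

```bash
python3 - <<'E'
from fit import *
s=get_state();print(s["clock"],s["tcp_pos"],s["orientation"],s["joint_pos"])
M=R.from_quat(np.roll(s["orientation"],-1)).as_matrix()
print((M.T@(np.array([.5306,.1104,.095])-s["tcp_pos"])*1000).round(1), np.degrees(np.arctan2(M[1,1],M[0,1])))
p=look("side",["milkpan_grip"])
q=proj(p,[[.5306,.1104,.103]]);print(q)
cv2.imwrite("pics/a.png",p["color"][:,:,::-1])
E
```

```text
2.05 [0.51747055 0.13011072 0.20804077] [-3.48625541e-04 -1.11457141e-01  9.93769147e-01  2.56218532e-04] [ 9.55560488e-02  2.46327105e-01 -1.28812045e-01  1.19636260e+00
  5.01121970e-04 -1.27822563e-01]
[ -8.5 -22.2 113. ] 102.79863087688436
side milkpan_grip 0.86 [255.8 204.6] [0.5251 0.1048 0.103 ]
[[256.85475779 200.8997247 ]]
```

View pics/a.png

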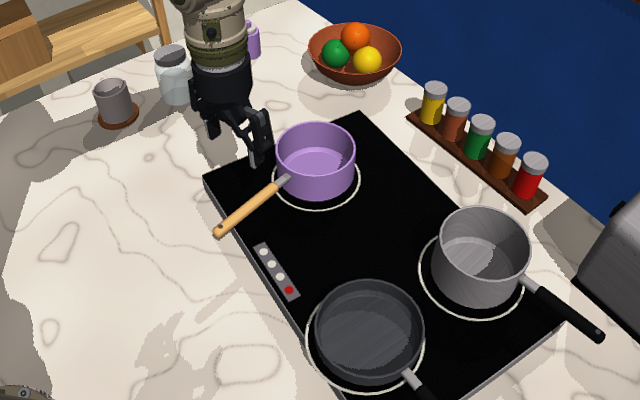

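The gripper is open and above the handle, at about (240,150) in the side view, and the scene hasn't been disturbed. Next I line up laterally and then descend.

Emit:
jog_arm(
  moves=[
    {"fingers": 0, "slide": [-9, -22, 10]},
    {"fingers": 0, "slide": [-9, -22, 30]},
    {"fingers": 0, "slide": [-9, -22, 55]},
    {"fingers": 0, "slide": [-9, -22, 80]},
    {"fingers": 0, "slide": [-9, -22, 100]},
    {"fingers": 0, "slide": [-9, -22, 112]},
    {"fingers": 0, "slide": [-9, -22, 113]},
    {"fingers": 0, "slide": [-9, -22, 113]},
  ],
)

```text
schema error: expected keys fingers, slide, angular
```

```bash
python3 - <<'E'
from fit import *
s=get_state();print(s["clock"],s["tcp_pos"],s["orientation"],s["wrist_force"])
p=look("side",["milkpan_grip"])
print(proj(p,[s["tcp_pos"]+np.array([0,0,.008])]))
cv2.imwrite("pics/b.png",cv2.resize(p["color"][80:280,150:400,::-1],None,fx=3,fy=3)[:600])
t=look("top",["milkpan_grip"])
E
```

```text
2.15 [0.51721347 0.13100979 0.2083713 ] [-1.21886446e-05 -1.12468355e-01  9.93655294e-01  1.62267238e-04] [ 0.21122755 -0.25213063  0.8368307 ]
side milkpan_grip 0.66 [254.2 202.1] [0.5258 0.1108 0.103 ]
[[234.46621416 146.43873969]]
```

View pics/b.png

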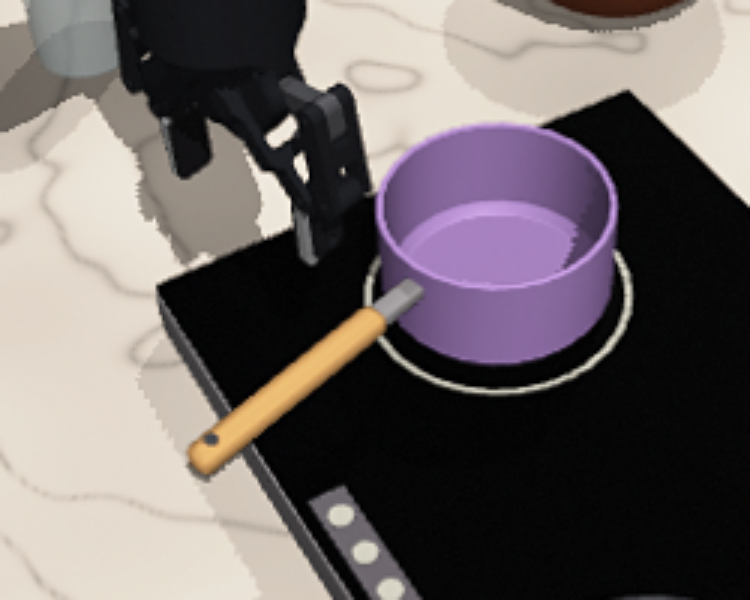

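The move was refused because the rows had no angular key, and the crop shows the gripper still above the handle. I'll resend it with the key.

Emit:
jog_arm(
  moves=[
    {"fingers": 0, "slide": [-8.5, -23, 10], "angular": [0, 0, 0]},
    {"fingers": 0, "slide": [-8.5, -23, 30], "angular": [0, 0, 0]},
    {"fingers": 0, "slide": [-8.5, -23, 55], "angular": [0, 0, 0]},
    {"fingers": 0, "slide": [-8.5, -23, 80], "angular": [0, 0, 0]},
    {"fingers": 0, "slide": [-8.5, -23, 100], "angular": [0, 0, 0]},
    {"fingers": 0, "slide": [-8.5, -23, 112], "angular": [0, 0, 0]},
    {"fingers": 0, "slide": [-8.5, -23, 113], "angular": [0, 0, 0]},
    {"fingers": 0, "slide": [-8.5, -23, 113], "angular": [0, 0, 0]},
  ],
)

```text
clock: 3.02
tcp_pos: [0.5305, 0.1099, 0.0947]
orientation: [-0.001, -0.112, 0.994, 0.0]
wrist_force: [-0.3, -0.0, -0.3]
finger_gap: 0.0857
grip_force: 0.0
```

```bash
python3 - <<'E'
from fit import *
s=get_state();print(s["clock"],s["tcp_pos"],s["orientation"],s["wrist_force"])
p=look("side",["milkpan_grip"])
print(proj(p,[s["tcp_pos"]+np.array([0,0,.008])]))
cv2.imwrite("pics/c.png",cv2.resize(p["color"][80:280,150:400,::-1],None,fx=3,fy=3)[:600])
E
```

```text
3.0167 [0.53050515 0.10991809 0.09468252] [-8.10431119e-04 -1.12130715e-01  9.93693131e-01  8.70930857e-05] [-0.32010126 -0.01131566 -0.3478773 ]
side milkpan_grip 0.69 [256.1 201.4] [0.5291 0.1102 0.103 ]
[[256.98057913 201.23546171]]
```

View pics/c.png

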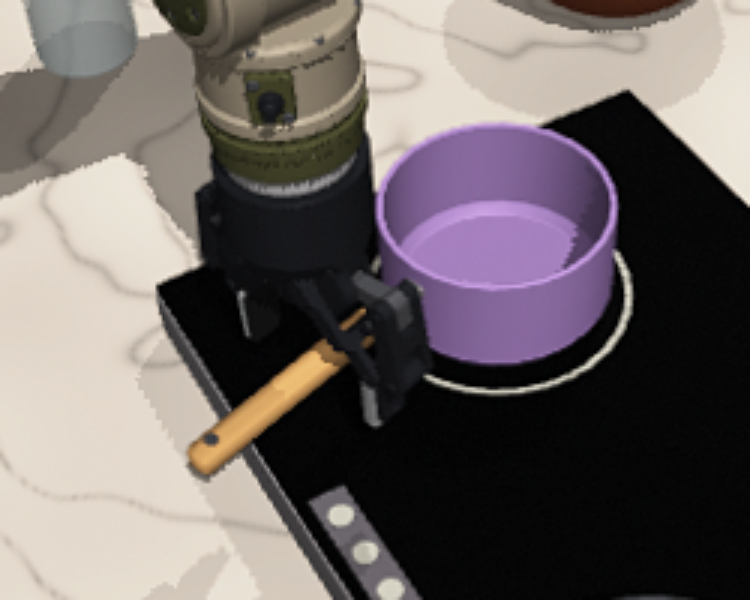

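The fingers straddle the handle at about (370,330) in the crop. Closing now.

Emit:
jog_arm(
  squeeze=40,
  moves=[
    {"fingers": 0.5, "slide": [0, 0, 0], "angular": [0, 0, 0]},
    {"fingers": 0.6, "slide": [0, 0, 0], "angular": [0, 0, 0]},
    {"fingers": 0.7, "slide": [0, 0, 0], "angular": [0, 0, 0]},
    {"fingers": 0.8, "slide": [0, 0, 0], "angular": [0, 0, 0]},
    {"fingers": 0.9, "slide": [0, 0, 0], "angular": [0, 0, 0]},
    {"fingers": 1, "slide": [0, 0, 0], "angular": [0, 0, 0]},
    {"fingers": 1, "slide": [0, 0, 0], "angular": [0, 0, 0]},
    {"fingers": 1, "slide": [0, 0, 0], "angular": [0, 0, 0]},
    {"fingers": 1, "slide": [0, 0, 0], "angular": [0, 0, 0]},
  ],
)

```text
clock: 3.87
tcp_pos: [0.5313, 0.1095, 0.0954]
orientation: [0.0, -0.112, 0.994, 0.0]
wrist_force: [-2.2, 0.2, 4.1]
finger_gap: 0.0171
grip_force: 44.5
```

```bash
cat > arc.py <<'E'
# rows of the arc about pan axis, in tool axes, from the present pose: args panx pany finalx finaly total_deg step
from fit import *; import sys
px,py,fx,fy,tot,n=map(float,sys.argv[1:7]); n=int(n)
s=get_state(); M=R.from_quat(np.roll(s["orientation"],-1)).as_matrix(); x0=np.array(s["tcp_pos"])
print(s["clock"],x0.round(4),s["finger_gap"],s["grip_force"],np.round(s["wrist_force"],1),"x dir",np.degrees(np.arctan2(M[1,0],M[0,0])))
for i in range(1,n+1):
    a=np.radians(tot*i/n); c=np.array([px,py])+(np.array([fx,fy])-[px,py])*i/n; r=x0[:2]-[px,py]
    q=c+np.array([[np.cos(a),-np.sin(a)],[np.sin(a),np.cos(a)]])@r
    print(i,(M.T@np.r_[q-x0[:2],0]*1000).round(1),round(-np.degrees(a),2), q.round(4))
E
python3 - <<'E'
from fit import *
P=[read_camera("top"),read_camera("side")]
print(fit_pan(P[1:]),handle(P[1],np.array([.672,.1425])),fit_pan(P[:1]))
E
python3 arc.py .672 .1425 .671 .141 72.5 18
```

```text
(array([0.67337472, 0.14534991]), np.float64(0.08076776890916001)) (array([0.54263789, 0.0954933 ]), np.float64(179.36038253902657), np.float64(-160.0302196735297), 633, array(-0.04844787)) (array([0.67292214, 0.14211943]), np.float64(0.10692267042451999))
3.9667 [0.5313 0.1095 0.0954] 0.017214305068182313 44.58144128322601 [-1.9  0.   4.8] x dir -167.16543108378426
1 [ -0.3 -10.2  -0. ] -4.03 [0.5339 0.0996]
2 [ -1.4 -20.4  -0. ] -8.06 [0.5372 0.09  ]
3 [ -3.2 -30.4  -0. ] -12.08 [0.5411 0.0805]
4 [ -5.6 -40.4  -0. ] -16.11 [0.5457 0.0714]
5 [ -8.8 -50.1  -0. ] -20.14 [0.5509 0.0627]
6 [-12.6 -59.5  -0. ] -24.17 [0.5568 0.0543]
7 [-17.1 -68.7  -0. ] -28.19 [0.5632 0.0464]
8 [-22.2 -77.5  -0. ] -32.22 [0.5701 0.0389]
9 [-27.8 -85.9  -0. ] -36.25 [0.5775 0.0319]
10 [-34.1 -93.9  -0. ] -40.28 [0.5854 0.0255]
11 [ -40.9 -101.5   -0. ] -44.31 [0.5937 0.0197]
12 [ -48.2 -108.5   -0. ] -48.33 [0.6024 0.0144]
13 [ -56. -115.   -0.] -52.36 [0.6114 0.0098]
14 [ -64.3 -120.9   -0. ] -56.39 [0.6208 0.0059]
15 [ -72.9 -126.3   -0. ] -60.42 [0.6304 0.0026]
16 [ -81.8 -131.    -0. ] -64.44 [ 0.6402 -0.    ]
17 [ -91.1 -135.1    0. ] -68.47 [ 0.6501 -0.0019]
18 [-100.6 -138.5    0. ] -72.5 [ 0.6601 -0.0031]
```

Emit:
jog_arm(
  moves=[
    {"fingers": 1, "slide": [-0.3, -10.2, 0], "angular": [0, 0, -4.03]},
    {"fingers": 1, "slide": [-1.4, -20.4, 0], "angular": [0, 0, -8.06]},
    {"fingers": 1, "slide": [-3.2, -30.4, 0], "angular": [0, 0, -12.08]},
    {"fingers": 1, "slide": [-5.6, -40.4, 0], "angular": [0, 0, -16.11]},
    {"fingers": 1, "slide": [-8.8, -50.1, 0], "angular": [0, 0, -20.14]},
    {"fingers": 1, "slide": [-12.6, -59.5, 0], "angular": [0, 0, -24.17]},
    {"fingers": 1, "slide": [-17.1, -68.7, 0], "angular": [0, 0, -28.19]},
    {"fingers": 1, "slide": [-22.2, -77.5, 0], "angular": [0, 0, -32.22]},
    {"fingers": 1, "slide": [-22.2, -77.5, 0], "angular": [0, 0, -32.22]},
  ],
)

```text
clock: 4.72
tcp_pos: [0.5696, 0.0387, 0.0949]
orientation: [-0.001, -0.385, 0.923, 0.001]
wrist_force: [-4.3, 2.5, 6.6]
finger_gap: 0.0173
grip_force: 45.0
```

```bash
python3 - <<'E'
from fit import *
P=[read_camera("top"),read_camera("side")]
print(fit_pan(P[1:]),fit_pan(P[:1]),fit_pan(P))
E
python3 arc.py .672 .142 .671 .141 40.3 10
```

```text
(array([0.73951633, 0.14694498]), np.float64(2.3634651600753296)) (array([0.6746537 , 0.14513176]), np.float64(3.3678905687544995)) (array([0.68549685, 0.15265536]), np.float64(5.893420051819583))
4.8167 [0.5695 0.0391 0.0951] 0.017157166907652864 44.820406436920166 [-2.7  1.   5.6] x dir -134.91951765660917
1 [ -0.2 -10.2  -0. ] -4.03 [0.5768 0.032 ]
2 [ -1.2 -20.4  -0. ] -8.06 [0.5847 0.0255]
3 [ -2.8 -30.4  -0.1] -12.09 [0.593  0.0196]
4 [ -5.2 -40.3  -0.1] -16.12 [0.6017 0.0143]
5 [ -8.2 -50.   -0.1] -20.15 [0.6107 0.0096]
6 [-11.9 -59.5  -0.1] -24.18 [0.62   0.0055]
7 [-16.3 -68.7  -0.1] -28.21 [0.6296 0.0022]
8 [-21.3 -77.5  -0.2] -32.24 [ 6.394e-01 -5.000e-04]
9 [-26.9 -85.9  -0.2] -36.27 [ 0.6493 -0.0025]
10 [-33.1 -93.9  -0.2] -40.3 [ 0.6594 -0.0038]
```

```bash
python3 - <<'E'
from fit import *
P=[read_camera("top"),read_camera("side")]
cv2.imwrite("pics/d.png",np.hstack([P[0]["color"][60:340,180:560],P[1]["color"][60:340,180:560]])[:,:,::-1])
for p in P: print(lil(p).sum(), big(lil(p)).sum(), proj(p,[[.672,.142,.12]]))
E
```

```text
2145 1369 [[258.29037826 180.23120154]]
1863 1593 [[315.86263379 146.34581713]]
```

View pics/d.png

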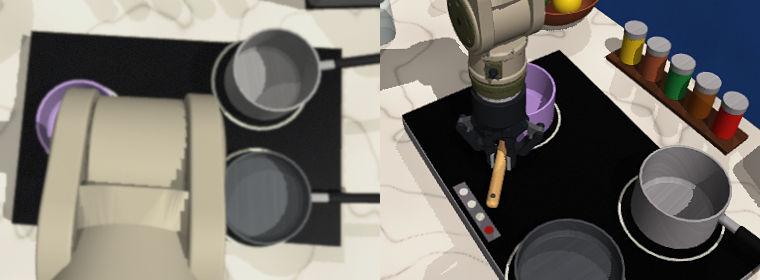

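The arm hides most of the pan, which explains the failed fit. The handle is still gripped and swinging, and the pan is still on its plate, so I carry on.

Emit:
jog_arm(
  moves=[
    {"fingers": 1, "slide": [-0.2, -10.2, 0], "angular": [0, 0, -4.03]},
    {"fingers": 1, "slide": [-1.2, -20.4, 0], "angular": [0, 0, -8.06]},
    {"fingers": 1, "slide": [-2.8, -30.4, 0], "angular": [0, 0, -12.09]},
    {"fingers": 1, "slide": [-5.2, -40.3, 0], "angular": [0, 0, -16.12]},
    {"fingers": 1, "slide": [-8.2, -50, 0], "angular": [0, 0, -20.15]},
    {"fingers": 1, "slide": [-11.9, -59.5, 0], "angular": [0, 0, -24.18]},
    {"fingers": 1, "slide": [-16.3, -68.7, 0], "angular": [0, 0, -28.21]},
    {"fingers": 1, "slide": [-21.3, -77.5, 0], "angular": [0, 0, -32.24]},
    {"fingers": 1, "slide": [-26.9, -85.9, 0], "angular": [0, 0, -36.27]},
    {"fingers": 1, "slide": [-33.1, -93.9, 0], "angular": [0, 0, -40.3]},
  ],
)

```text
clock: 5.75
tcp_pos: [0.6579, -0.0048, 0.0949]
orientation: [-0.002, -0.679, 0.734, 0.001]
wrist_force: [-6.7, -2.5, 6.9]
finger_gap: 0.0173
grip_force: 45.3
```

Emit:
jog_arm(
  moves=[
    {"fingers": 1, "slide": [0, 0, 0], "angular": [0, 0, 0]},
    {"fingers": 1, "slide": [0, 0, 0], "angular": [0, 0, 0]},
    {"fingers": 1, "slide": [0, 0, 0], "angular": [0, 0, 0]},
  ],
)

```text
clock: 6.0
tcp_pos: [0.6593, -0.0044, 0.0951]
orientation: [-0.001, -0.678, 0.735, 0.0]
wrist_force: [-3.8, -0.3, 5.0]
finger_gap: 0.0168
grip_force: 44.8
```

```bash
python3 arc.py .671 .141 .671 .141 0.5 1; python3 - <<'E'
from fit import *
P=[read_camera("top"),read_camera("side")]
M=[lil(p).sum() for p in P]; print(M,fit_pan(P[1:]),fit_pan(P[:1]))
for p in P: print([np.round(a,4) for a in handle(p,np.array([.671,.141]))])
E
```

```text
6.0 [ 0.6593 -0.0044  0.0951] 0.016835699462079346 44.787025451660156 [-3.8 -0.3  5. ] x dir -94.64044281530056
1 [-0.  -1.3 -0. ] -0.5 [ 0.6605 -0.0045]
[np.uint64(6252), np.uint64(5093)] (array([0.67245981, 0.14554134]), np.float64(0.26347438752783964)) (array([0.67011302, 0.14007176]), np.float64(0.12036529680365297))
[array([nan, nan]), np.float64(nan), np.float64(nan), np.int64(0), np.float64(nan)]
[array([ 0.6852, -0.0297]), np.float64(-148.1314), np.float64(-85.2409), np.int64(625), np.float64(-0.1525)]fit.py:21: RuntimeWarning: Mean of empty slice.
  c=W.mean(0); v=np.linalg.svd(W-c)[2][0] if len(W)<4000 else None
  ret = um.true_divide(
```

Emit:
jog_arm(
  moves=[
    {"fingers": 0.7, "slide": [0, 0, 0], "angular": [0, 0, 0]},
    {"fingers": 0.5, "slide": [0, 0, 0], "angular": [0, 0, 0]},
    {"fingers": 0.3, "slide": [0, 0, 0], "angular": [0, 0, 0]},
    {"fingers": 0.1, "slide": [0, 0, 0], "angular": [0, 0, 0]},
    {"fingers": 0, "slide": [0, 0, 0], "angular": [0, 0, 0]},
    {"fingers": 0, "slide": [0, 0, -10], "angular": [0, 0, 0]},
    {"fingers": 0, "slide": [0, 0, -35], "angular": [0, 0, 0]},
    {"fingers": 0, "slide": [0, 0, -70], "angular": [0, 0, 0]},
    {"fingers": 0, "slide": [0, 0, -105], "angular": [0, 0, 0]},
    {"fingers": 0, "slide": [0, 0, -130], "angular": [0, 0, 0]},
  ],
)

```text
clock: 6.93
tcp_pos: [0.6606, -0.0042, 0.2293]
orientation: [0.001, -0.678, 0.735, -0.001]
wrist_force: [0.8, -1.0, 1.0]
finger_gap: 0.0856
grip_force: 0.0
```

Emit:
jog_arm(
  moves=[
    {"fingers": 0, "slide": [0, 270, 0], "angular": [0, 0, 0]},
    {"fingers": 0, "slide": [0, 270, 0], "angular": [0, 0, 0]},
    {"fingers": 0, "slide": [0, 270, 0], "angular": [0, 0, 0]},
    {"fingers": 0, "slide": [0, 270, 0], "angular": [0, 0, 0]},
    {"fingers": 0, "slide": [0, 270, 0], "angular": [0, 0, 0]},
    {"fingers": 0, "slide": [0, 270, 0], "angular": [0, 0, 0]},
    {"fingers": 0, "slide": [0, 270, 0], "angular": [0, 0, 0]},
    {"fingers": 0, "slide": [0, 270, 0], "angular": [0, 0, 0]},
    {"fingers": 0, "slide": [0, 270, 0], "angular": [0, 0, 0]},
  ],
)

```text
clock: 7.68
tcp_pos: [0.3906, 0.0179, 0.2264]
orientation: [0.001, -0.678, 0.735, -0.001]
wrist_force: [0.5, -0.1, -0.5]
finger_gap: 0.0854
grip_force: 0.0
```

```bash
python3 m.py; python3 - <<'E'
from fit import *
p=look("top",["milkpan_grip"]);cv2.imwrite("pics/e.png",p["color"][:,:,::-1])
look("side",["milkpan_grip"])
E
```

```text
pan [0.6704 0.1402] 0.118
ring [0.6699 0.1409] -123.7
pan [0.6701 0.1396] 0.031
ring [0.6708 0.14  ] -54.6
pan [0.6719 0.143 ] 0.083
ring [0.6704 0.1417] -71.6
handle [array([ 0.658 , -0.0264]), np.float64(-94.0805), np.float64(-94.2614), np.int64(906), np.float64(0.0005)]
handle [array([ 0.6788, -0.0172]), np.float64(-147.6867), np.float64(-86.953), np.int64(901), np.float64(-0.1375)]
front edge x=a*y+b [0.08262546 0.48116515] 175 angle of -y hob -94.72336093483258 dist plate
saucepan [array([ 0.74  , -0.1817])]
saucepan [array([ 0.7469, -0.1691])]
skillet [array([ 0.5458, -0.1661])]
skillet [array([ 0.5449, -0.1608])]
top milkpan_grip 0.61 [347.9 185.9] [ 0.6627 -0.0045  0.103 ]
side milkpan_grip 0.74 [360.9 211.8] [ 0.6516 -0.0075  0.103 ]
```

View pics/e.png

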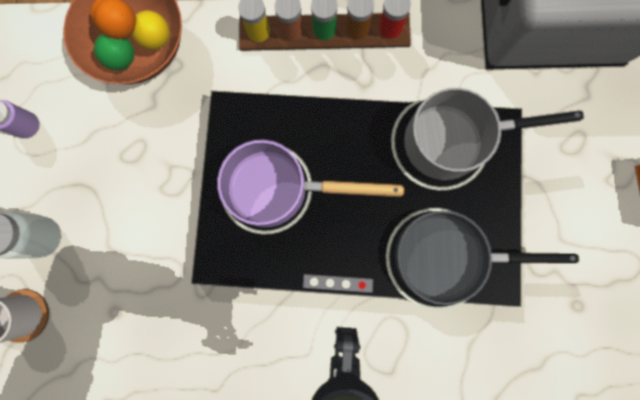

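The top view shows the handle running from (305,185) to (403,190), parallel to the front edge to within about 0.6° and pointing between the two pans. The pan is centred on its ring to within about 1 mm, the saucepan and skillet haven't moved, and the arm is clear.

```bash
python3 -c "
from workcell import *
print(hand_in())"
```

```text
the job is handed in; nothing more can be done
None
```

I swung the milk pan's handle inward, let go and handed the job in: it's within about 0.6° of parallel to the front edge, pointing between the saucepan and skillet, with the pan about 1 mm off its plate's centre and the other two pans unmoved.

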